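Open the paddle-latched hardware box and put the stray bracket away

ROBOT

A 6-joint arm with a two-finger parallel gripper is mounted at the origin on the work surface. World frame = base frame: x ahead of the robot, y to its left, z up, the work surface at z = 0. Lengths are in mm, angles in rad, forces in N, time in s.
With the tool pointing down it reaches from about 350 to 875 mm from the base axis. Payload 4.2 kg.
Tool frame: the origin (TCP) lies between the finger pads; the fingertips stand 25 mm ahead of it and the grasp point (between the pads) lies 6 mm ahead of it; z points along the fingers, y is the line along which they close (so a half turn about z gives the same grasp; the last joint's range is limited). The gripper opens to 85 mm and grips with 20 to 120 N. Pads are 22 mm wide; open, the fingers measure 114 mm over their backs; the gripper's body (76 mm by 85 mm) begins 54 mm behind the grasp point. The pads swing forward as they close: fully open they stand 13 mm farther back than shut.
Start: joints at [1.438, 0.385, 0.008, 0, -1.194, -0.259], TCP at [238.625, 577.631, 256.312] pointing down, gripper open.
Joint ranges: [-3.14, 3.14], [-1.21, 2.06], [-1.07, 1.41], [-3.16, 2.05], [-2.99, -0.16], [-3.1, 3.1]. Speed limits (rad/s): [2.79, 2.79, 3.14, 3.14, 3.14, 3.14].

INTERFACE

Orientations are given as a unit quaternion [x, y, z, w].
In Python, from bench import read_state, get_image, job_done gives the robot as it stands.
- The arm moves only by the tool play_rows, never from a script. Its argument "series" is a list of rows, each a list of 6 numbers: the shift along the world's x, y, z in mm, then the turn, a rotation vector about the world's x, y, z in units of 6 degrees (1.0 is 6 degrees). A call has 1 to 20 rows; each row shifts and turns the commanded pose from where the row before left it; what a row does not reach is not made up. A row lasts 1/12 s, in which the tool goes at most 41.7 mm and 7.16 degrees, less where a joint would pass 70% of its speed; a pose out of reach is approached as far as the arm can. A call is refused whole if a number of a shift passes 41.7 or a number of a turn 1, either way. A call with a gripper value outside its range is refused whole. "gripper" is the opening, from 0 (shut) to 1 (fully open), set as the call begins (left out, the last holds). The fingers move at their own pace and stop on an object; the grip force is fixed at half the most. Time passes only in rows, so rows that do not move let the fingers close. It gives the time, the measured TCP pose, the force, the opening and the grip force at its end, in the units of the state.
- read_state(): the state, without advancing time (a new reading comes with each control period).
- get_image(name): name is "scene" or "top"; returns a dict with "image" (384x512x3 uint8, red, green, blue), "fx", "fy", "cx", "cy" (pixels), "dist_coeffs" ([k1, k2, p1, p2, k3] as OpenCV has them; the pictures are not rectified), "eye" and "rotation" of the camera in the world. Camera axes: x right, y down, z forward; pixel columns grow to the right and rows downward; lengths in mm; the calibration is good to about 2 mm. A picture is of the moment at which its call begins. There is no depth.
- job_done(): hands the job in; it is judged then, once.
The state is a dict: "clock": time; "joints": joint angles; "joint_vel": joint speeds; "joint_efforts": joint torques, N m; "position": TCP position; "ee_rot": TCP orientation; "contact_force": force on the tool from outside, world axes, zero at the start; "wrist_torque": the same for the moment, N m; "gripper_width": finger opening in mm; "grasp_force": force on a finger pad.
Only numpy, scipy, OpenCV 4.12 (cv2) and the standard library are available. Lean on these libraries where they do the work, as an engineer would, in place of code of your own. Each camera call takes 0.05 s, during which the arm holds its last target. There are 200 camera calls.

TASK

Lift the paddle handle on the clear hardware box to free its latch and swing the lid all the way back to its stop, without flinging it. Then put the stray zinc corner bracket from the desk down on the floor of the empty, larger bay of the box: set it down, do not drop it. Leave the lid open and the mug of dowels, the try square and the screwdriver where they are.

Things in the scene. Friction and masses are not known exactly. Their poses are not given: they have to be found in the camera images.
- box: Clear plastic box fixed to the desk, outside 170 (x) x 270 (y) x 80 mm high, walls and floor 5 mm. Origin: centre of its underside, on the desk. x points from the latch side to the lid hinge, away from the robot (turned up to 0.3 rad), y left, z up. A divider at y = -30 mm, 50 mm high, parts it: the small bay (y below -32) holds nuts and bolts up to 31 mm high, the large bay (y -28 to +130) is empty.
- bay (a point): Centre of the empty large bay's floor, 5 mm above the desk, at x = 0, y = +51 mm of the box frame. The bay is 160 (x) x 158 (y) mm and 75 deep. A small keeper bar juts from the middle of the box's front wall inside: x -80 to -51, y -22 to +22, z 69 to 75 mm of the box frame.
- hinge (a point): Middle of the lid's hinge line, which runs along the box's y at x = +85 mm, z = 80 mm of the box frame.
- lid (a joint): Lid angle, rad: 0 shut; grows as the front edge rises and swings away from the robot; stop at 1.75, just past upright. Clear plate 175 x 270 x 6 mm on the rim (top at 86 mm), front edge 5 mm beyond the front wall. Stiff hinge (friction 0.5 N m): it stays where left; raising takes about 5 N at the paddle's lip. Latched until the paddle is lifted; pushing the raised paddle also swings it.
- paddle (a joint): Paddle angle relative to the lid, rad: 0 at rest (flat, latched), grows as its lip rises, stop at 0.6. Above about 0.25 the pawl beneath is clear of its keeper. A light spring (about 2 N at the lip) returns it. Once at its stop, further lifting raises the lid.
- lip (a point): Middle of the paddle's front edge; moves with it. The paddle is a dark steel plate 75 long x 50 wide (box y) x 5 mm thick at the middle of the lid, pivoted at x = -50, z = 92 mm of the box frame when shut. It runs level towards the robot and overhangs the front wall by 40 mm: lip at x = -125, z = 92 (underside 89.5), free space below to the desk. The pawl hangs 30 mm below the pivot.
- bracket: Stray zinc L-shaped corner bracket, about 60 g, standing on the desk on its flat leg, left or right of the box. Origin: centre of the underside of the flat leg. Flat leg 45 (x) x 24 (y) x 5 mm; upright leg 24 wide (y) x 5 mm thick, centred at x = -20 mm, top at z = 50 mm. Good grip: the upright leg across its 24 mm width.
- mug: White ceramic mug with wooden dowels, 80 mm across, 95 mm high (dowels to 156 mm), handle at its own +y; stands on the other side of the box from the bracket. Origin: centre of its underside. Leave alone.
- square: Try square lying on the desk beyond the box. Wooden stock 18 x 100 x 12 mm centred on the origin (underside), steel blade 150 x 28 x 4 mm along its +x from the stock. Leave alone.
- screwdriver: Screwdriver, about 200 mm, lying on the desk beyond the box at one side. Origin: middle of its underside. Leave alone.
Things that resemble listed ones, but are neither listed nor needed, are in the scene too. Leave any brown or red look-alike of the bracket alone.

How it is judged (in metres and radians):
On the way, in this order (a step that is already met when the one before it is completed fails the run):
1. the paddle is lifted far enough to withdraw the pawl (value of joint paddle above 0.18 rad).
2. the lid is swung back to its stop (value of joint lid above 1.6 rad), for 0.2 s.
3. the bracket is on the floor of the empty bay (x of bracket in the frame of box between -0.075 and 0.075 m and y of bracket in the frame of box between -0.026 and 0.13 m and z of bracket in the frame of box below 0.04 m), for 0.2 s.
At the end, for the whole second after the job is handed in: The lid stands open (above 1.6 rad), and the bracket lies or stands released and at rest on the floor of the empty bay: its origin within 75 mm either way of the box's middle in x, between -26 and +130 mm in y and less than 40 mm above the desk (all of step 3 and value of joint lid above 1.6 rad and linear speed of bracket below 0.02 m/s); the robot touches nothing.
It fails at once if the bracket is dropped (falls free faster than 0.9 m/s) (linear speed of bracket above 0.9 m/s and contact force between the fingers and bracket below 0.05 N).
It fails at once if the lid is flung (faster than 5 rad/s) (velocity of joint lid above 5 rad/s).
It fails at once if the mug, the try square or the screwdriver is moved more than 30 mm, or the mug is tipped (distance of any of mug, square, screwdriver from where it was at the start of the episode above 0.03 m or angle between mug's own z axis and vertical above 0.5 rad).
It also fails if it takes over 72 s, if anything falls off the work surface, if the arm or the gripper's body presses on something with over 40 N, if the wrist force passes 120 N, or if a joint passes its speed limit or range.

## Working session

There is one attempt and no reset: what is moved stays moved. The work goes in short steps, Python scripts to look and compute and a tool call to move; the robot and the scene stay as the last step left them, time stands still between calls to the robot, and variables do not carry over. Pictures are saved under pics/ and viewed, at most 10 in all, crops included, and the job is handed in when it is done.

Besides the shell and the picture viewer there is one more tool, called after "Request:" as name(argument=value, ...), one argument or row to a line, values as JSON. play_rows: Moves the arm, as the interface text tells. Its arguments: {"type":"object","properties":{"series":{"type":"array","items":{"type":"array","items":{"type":"number"}}},"gripper":{"type":"number"}},"required":["series"]}

```bash
mkdir -p pics
cat > h.py <<'E'
import numpy as np, cv2
from bench import read_state, get_image, job_done
def save(n,f):
    d=get_image(n); cv2.imwrite(f'pics/{f}.png',d['image'][:,:,::-1]); np.save(f'pics/{f}.npy',d,allow_pickle=True); return d
def load(f): return np.load(f'pics/{f}.npy',allow_pickle=True).item()
def K(d): return np.array([[d['fx'],0,d['cx']],[0,d['fy'],d['cy']],[0,0,1.]])
def plane(d,px,z):
    p=cv2.undistortPoints(np.array(px,float).reshape(-1,1,2),K(d),np.array(d['dist_coeffs'],float)).reshape(-1,2)
    r=np.c_[p,np.ones(len(p))]@np.array(d['rotation']).T; e=np.array(d['eye'])
    return e+r*((z-e[2])/r[:,2])[:,None]
def proj(d,P):
    R=np.array(d['rotation']).T; t=-R@np.array(d['eye'])
    return cv2.projectPoints(np.array(P,float).reshape(-1,1,3),cv2.Rodrigues(R)[0],t,K(d),np.array(d['dist_coeffs'],float))[0].reshape(-1,2)
E
python3 - <<'E'
from h import *
for n in('top','scene'):
    d=save(n,n+'0'); print(n,d['eye'],d['rotation'],d['fx'])
a=[cv2.resize(cv2.imread(f'pics/{n}0.png'),(800,600),interpolation=cv2.INTER_CUBIC) for n in('top','scene')]
cv2.imwrite('pics/t0b.png',a[0]);cv2.imwrite('pics/s0b.png',a[1])
print(read_state())
E
```

```text
top [ 548.09563401    4.88400033 1079.62331363] [ 0.71099037 -0.70286241  0.00286154 -0.02165516] 359.4179511050345
scene [1126.25875837  743.67369176  698.16656885] [ 0.27668316  0.83801274 -0.44403776 -0.15495661] 410.925707390234
{'clock': 0.1, 'joints': array([ 1.43758648e+00,  3.85489447e-01,  6.72790550e-03, -4.26500437e-04,
       -1.19393685e+00, -2.58577272e-01]), 'joint_vel': array([-8.70629460e-04, -1.73477579e-03,  5.18336519e-03,  2.74163722e-04,
       -8.31318782e-05, -1.31240261e-03]), 'joint_efforts': array([-3.57843746e-04, -3.93316698e+01,  1.88931137e+01,  4.19789940e+00,
       -2.55725143e-03,  5.70190039e-06]), 'position': array([238.46752234, 577.21124062, 255.31270774]), 'ee_rot': array([ 9.80858358e-01, -1.94720150e-01, -1.38246177e-04,  9.61580683e-04]), 'contact_force': array([ 0.04550023, -0.31867842, -0.90408288]), 'wrist_torque': array([-0.0461994 ,  0.04589075, -0.02772322]), 'grasp_force': 0.0, 'gripper_width': 85.6125302531749}
```

View pics/t0b.png

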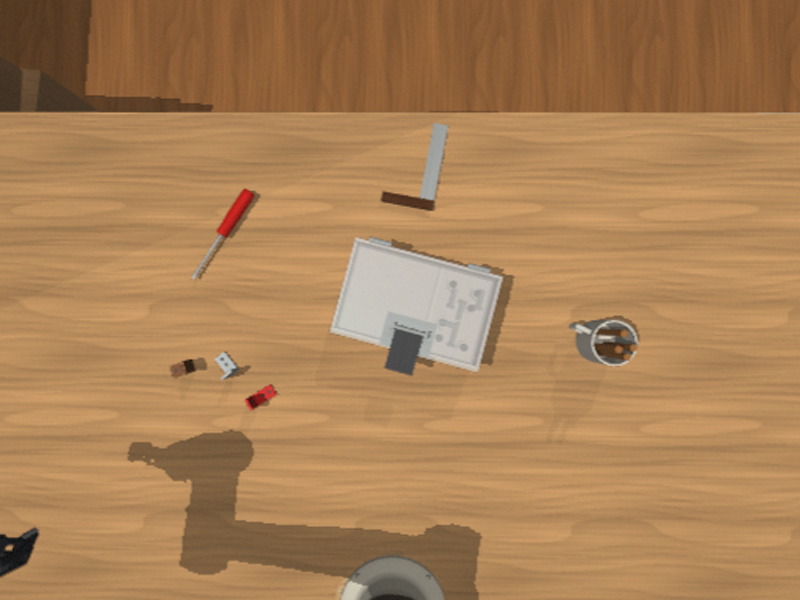

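View pics/s0b.png

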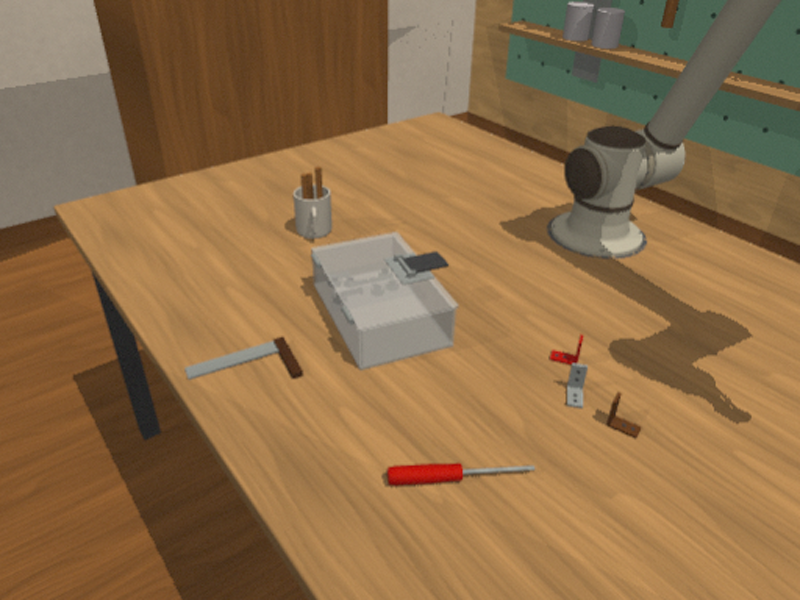

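The top view (shown at 800x600) has the box lid with corners near (356,239), (503,275), (479,370) and (331,332). The dark paddle lip is at about (400,373). The zinc bracket is near (226,365), between the brown and red look-alikes. The scene view shows the bracket's upright at about (577,377).

```bash
sed -i 's/^import numpy.*/&\nfrom scipy.spatial.transform import Rotation as Ro/; s/np.array(d\[.rotation.\])/Ro.from_quat(d["rotation"]).as_matrix()/' h.py
python3 - <<'E'
from h import *
t=load('top0');s=load('scene0')
c=np.array([(356,239),(503,275),(479,370),(331,332)])*.64
P=plane(t,c,86); print('lid',P.round(1),[np.linalg.norm(P[i]-P[i-1]).round(1) for i in range(4)])
im=t['image'].astype(int)
m=((im.max(2)<85)&(im.max(2)-im.min(2)<25)).astype(np.uint8); m[:205]=0;m[245:]=0;m[:,:240]=0;m[:,280:]=0
r=cv2.minAreaRect(np.argwhere(m)[:,::-1].astype(np.float32)); b=cv2.boxPoints(r)
Q=plane(t,b,94.5); print('paddle',b.round(1),Q.round(1))
print('lip px scene check')
# bracket crops
A=cv2.resize(t['image'][205:275,100:200],(700,490),interpolation=cv2.INTER_CUBIC)[:,:,::-1]
cv2.imwrite('pics/bt.png',np.ascontiguousarray(A))
B=cv2.resize(s['image'][205:285,340:420],(600,600),interpolation=cv2.INTER_CUBIC)[:,:,::-1]
cv2.imwrite('pics/bs.png',np.ascontiguousarray(B))
E
```

```text
lid [[ 686.1   72.2   86. ]
 [ 624.5 -188.2   86. ]
 [ 457.  -147.1   86. ]
 [ 520.3  114.3   86. ]] [np.float64(171.0), np.float64(267.6), np.float64(172.5), np.float64(268.9)]
paddle [[246.2 234.5]
 [252.8 210.3]
 [269.5 214.9]
 [262.9 239.1]] [[461.7  18.3  94.5]
 [527.9   1.   94.5]
 [516.1 -44.6  94.5]
 [450.  -27.3  94.5]]
lip px scene check
```

View pics/bt.png

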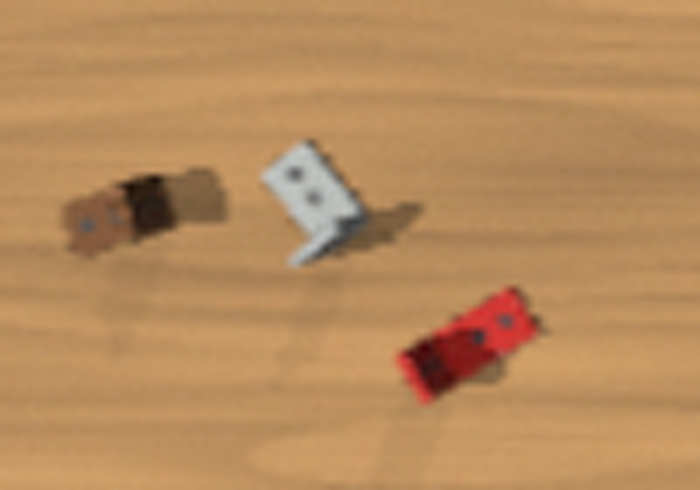

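View pics/bs.png

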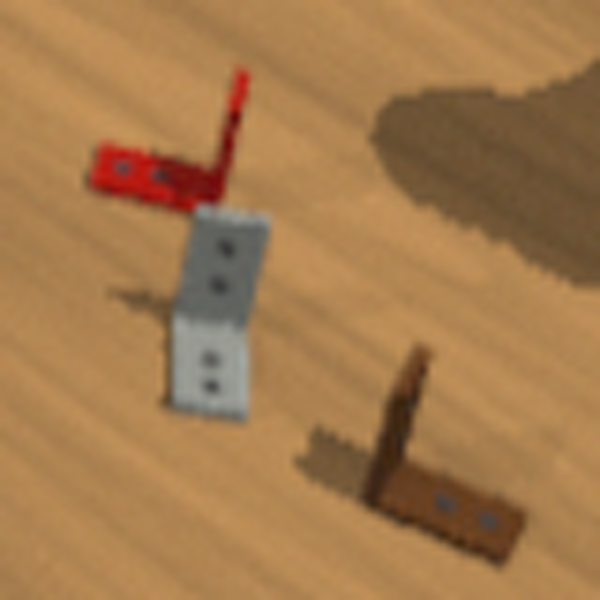

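Both crops show the zinc bracket. In the top crop, the far end of its flat leg is at (308,142)-(263,177) and the top edge of its upright at (365,220)-(295,265). In the scene crop these are at (172,403)-(247,413) and (197,208)-(268,218).

Run:
```python
from h import *
t=load('top0');s=load('scene0')
f=lambda L:np.array(L)/7.+[100,205]; g=lambda L:np.array(L)/7.5+[340,205]
for n,d,k in(('top',t,f),('scn',s,g)):
    pass
print('top end z5',plane(t,f([(308,142),(263,177)]),5).round(1).tolist(),'upr z50',plane(t,f([(365,220),(295,265)]),50).round(1).tolist())
print('scn end z5',plane(s,g([(172,403),(247,413)]),5).round(1).tolist(),'upr z50',plane(s,g([(197,208),(268,218)]),50).round(1).tolist())
```

```text
top end z5 [[477.1, 327.0, 5.0], [461.8, 346.1, 5.0]] upr z50 [[448.4, 289.2, 50.0], [429.6, 317.8, 50.0]]
scn end z5 [[482.6, 331.3, 5.0], [466.7, 348.4, 5.0]] upr z50 [[448.8, 303.2, 50.0], [434.0, 320.0, 50.0]]
```

Request:
play_rows(
  series=[
    [11.8, -25, 0, 0, 0, 0.07],
    [11.8, -25, 0, 0, 0, 0.07],
    [11.8, -25, 0, 0, 0, 0.07],
    [11.8, -25, 0, 0, 0, 0.07],
    [11.8, -25, 0, 0, 0, 0.07],
    [11.8, -25, 0, 0, 0, 0.07],
    [11.8, -25, 0, 0, 0, 0.07],
    [11.8, -25, 0, 0, 0, 0.07],
    [11.8, -25, 0, 0, 0, 0.07],
    [11.8, -25, 0, 0, 0, 0.07],
    [11.8, -25, 0, 0, 0, 0.07],
    [11.8, -25, 0, 0, 0, 0.07],
    [11.8, -25, 0, 0, 0, 0.07],
    [11.8, -25, 0, 0, 0, 0.07],
    [11.8, -25, 0, 0, 0, 0.07],
    [11.8, -25, 0, 0, 0, 0.07],
    [11.8, -25, 0, 0, 0, 0.07],
    [11.8, -25, 0, 0, 0, 0.07],
    [11.8, -25, 0, 0, 0, 0.07],
    [11.8, -25, 0, 0, 0, 0.07],
  ],
  gripper=0,
)

```text
clock: 1.77
position: [474.7, 76.2, 256.0]
ee_rot: [0.993, -0.122, -0.0, 0.0]
contact_force: [-0.7, -0.4, 0.0]
gripper_width: -0.3
grasp_force: 0.0
```

Request:
play_rows(
  series=[
    [0, 0, 0, -0.149, -0.607, 0],
    [0, 0, 0, -0.149, -0.607, 0],
    [0, 0, 0, -0.149, -0.607, 0],
    [0, 0, 0, -0.149, -0.607, 0],
    [0, 0, 0, -0.149, -0.607, 0],
    [0, 0, 0, -0.149, -0.607, 0],
    [0, 0, 0, -0.149, -0.607, 0],
    [0, 0, 0, -0.149, -0.607, 0],
    [0, 0, 0, -0.149, -0.607, 0],
    [0, 0, 0, -0.149, -0.607, 0],
    [0, 0, 0, -0.149, -0.607, 0],
    [0, 0, 0, -0.149, -0.607, 0],
    [0, 0, 0, 0, 0, 0],
    [0, 0, 0, 0, 0, 0],
  ],
)

```text
clock: 2.93
position: [480.9, 72.2, 262.1]
ee_rot: [0.931, -0.12, 0.343, 0.044]
contact_force: [-0.4, -0.3, 0.5]
gripper_width: 0.3
grasp_force: 0.0
```

```bash
cat >> h.py <<'E'
def st():
    s=read_state(); R=Ro.from_quat(s['ee_rot']).as_matrix()
    print('t',round(s['clock'],2),'p',s['position'].round(1),'z',R[:,2].round(3),'y',R[:,1].round(3),'j',s['joints'].round(3),'F',s['contact_force'].round(1),'w',round(s['gripper_width'],1),'g',round(s['grasp_force'],1)); return s,R
E
python3 -c "
from h import *
st()"
```

```text
t 2.93 p [480.9  72.2 262.1] z [ 0.627 -0.163 -0.761] y [-0.253 -0.968 -0.001] j [ 0.365 -0.074 -1.035  1.562 -0.386 -0.489] F [-0.4 -0.3  0.5] w 0.3 g 0.0
```

Request:
play_rows(
  series=[
    [-10, 2, 0, 0, 0, 0],
    [0, 0, -10, 0, 0, 0],
    [0, 0, -10, 0, 0, 0],
    [0, 0, -10, 0, 0, 0],
    [0, 0, -10, 0, 0, 0],
    [0, 0, -10, 0, 0, 0],
    [0, 0, -10, 0, 0, 0],
    [0, 0, -10, 0, 0, 0],
    [0, 0, -10, 0, 0, 0],
    [0, 0, -10, 0, 0, 0],
    [0, 0, -10, 0, 0, 0],
    [0, 0, -10, 0, 0, 0],
    [0, 0, 0, 0, 0, 0],
  ],
)

```text
clock: 4.02
position: [482.8, 95.8, 185.4]
ee_rot: [0.936, -0.124, 0.323, 0.057]
contact_force: [0.3, 0.3, -0.5]
gripper_width: 0.3
grasp_force: 0.0
```

```bash
python3 -c "
from h import *
st()"
```

```text
t 4.02 p [482.8  95.8 185.4] z [ 0.591 -0.187 -0.784] y [-0.269 -0.963  0.027] j [ 0.218  0.073 -1.068  2.052 -0.358 -0.891] F [ 0.3  0.3 -0.5] w 0.3 g 0.0
```

Request:
play_rows(
  series=[
    [-2, -5, 20, 0.149, 0.607, 0],
    [-2, -5, 20, 0.149, 0.607, 0],
    [-2, -5, 20, 0.149, 0.607, 0],
    [0, 0, 20, 0.149, 0.607, 0],
    [0, 0, 0, 0.149, 0.607, 0],
    [0, 0, 0, 0, 0, 0],
  ],
)

```text
clock: 4.52
position: [500.1, 85.2, 233.0]
ee_rot: [0.95, -0.133, 0.277, 0.059]
contact_force: [0.7, 2.6, 0.3]
gripper_width: -0.1
grasp_force: 0.0
```

```bash
python3 -c "
from h import *
s,_=st(); print(s['joints'].tolist(),s['position'].tolist(),s['ee_rot'].tolist())"
```

```text
t 4.52 p [500.1  85.2 233. ] z [ 0.51  -0.185 -0.84 ] y [-0.284 -0.958  0.038] j [ 0.538  0.035 -0.926  1.127 -0.484 -0.236] F [0.7 2.6 0.3] w -0.1 g 0.0
[0.5382267082979125, 0.03464650097183952, -0.9263120770671814, 1.1271943192754788, -0.4841416216887813, -0.2361929142246947] [500.08766723827205, 85.16448875690482, 233.005464528993] [0.9499538275022448, -0.13251768276147433, 0.2767112552730857, 0.05880196063532069]
```

Request:
play_rows(
  series=[
    [0, 0, 0, 0.149, 0.607, 0],
    [0, 0, 0, 0.149, 0.607, 0],
    [0, 0, 0, 0.149, 0.607, 0],
    [0, 0, 0, 0.149, 0.607, 0],
    [0, 0, 0, 0, 0, 0],
  ],
)

```text
clock: 4.93
position: [503.2, 83.5, 234.2]
ee_rot: [0.976, -0.133, 0.163, 0.049]
contact_force: [1.6, 0.5, -0.5]
gripper_width: 0.4
grasp_force: 0.0
```

```bash
python3 -c "
from h import *
s,_=st(); print(s['joints'].tolist(),s['position'].tolist(),s['ee_rot'].tolist())"
```

```text
t 4.93 p [503.2  83.5 234.2] z [ 0.306 -0.139 -0.942] y [-0.275 -0.96   0.053] j [ 0.615  0.095 -0.646  0.463 -0.707  0.35 ] F [ 1.6  0.5 -0.5] w 0.4 g 0.0
[0.6148303955568707, 0.094954204851546, -0.6455271965168327, 0.4628529426045681, -0.7066408961337701, 0.34984305069938065] [503.2299718617772, 83.52527970003892, 234.19241139037345] [0.9764224032991579, -0.13253985958509382, 0.163171137174867, 0.04906787084968204]
```

```bash
cat > kin.py <<'E'
import numpy as np, itertools
from scipy.spatial.transform import Rotation as Ro
from scipy.optimize import least_squares
J=np.array([[1.43758648,.385489447,.00672790550,-.000426500437,-1.19393685,-.258577272],[.365,-.074,-1.035,1.562,-.386,-.489],[.218,.073,-1.068,2.052,-.358,-.891],
[0.5382267,0.0346465,-0.926312,1.1271943,-0.4841416,-0.2361929],[0.6148304,0.0949542,-0.6455272,0.4628529,-0.7066409,0.3498431]])
P=np.array([[238.4675,577.2112,255.3127],[480.9,72.2,262.1],[482.8,95.8,185.4],[500.0877,85.1645,233.0055],[503.23,83.5254,234.1924]])
Q=[[.980858358,-.194720150,-.000138,.00096158],[.931,-.12,.343,.044],[.936,-.124,.323,.057],[.9499538,-.1325177,.2767113,.058802],[.9764224,-.1325399,.1631711,.0490679]]
RT=Ro.from_quat(Q)
E_=Ro.from_euler
def rots(j,p,s):
    a=E_('z',j[0]+p[0]); b=a*E_('y',p[1]*0+j[1]); c=a*E_('y',p[1]+j[1]+s[0]*j[2]); d=c*E_('x',s[1]*j[3]); e=d*E_('y',p[2]+s[2]*j[4]); f=e*E_('z',p[3]+s[3]*j[5])
    return a,b,c,d,e,f
def fk(j,x,s):
    p=x[:4]; a,b,c,d,e,f=rots(j,p,s)
    return a.apply(x[4:7])+b.apply([x[7],0,x[8]])+c.apply([x[9],0,x[10]])+e.apply([x[11],0,x[12]]), f
def res(x,s,w=1):
    o=[]
    for j,q,r in zip(J,P,RT):
        y,R=fk(j,x,s); o+=[(y-q)/1000*3, (R.inv()*r).as_rotvec()]
    return np.concatenate(o+[(x[4:]-X0[4:])/1000*1e-3])
X0=np.array([0,0,0,0,0,0,300,0,300,300,0,0,200.])
def fit():
    best=None
    for s in itertools.product((-1,1),(-1,1),(-1,1),(-1,1)):
        for c2 in (0,1.57):
          for c5 in(1.57,0):
           for c6 in(0,1.57,3.14,-1.57):
            x=X0.copy();x[1]=c2;x[2]=c5;x[3]=c6
            r=least_squares(res,x,args=(s,),max_nfev=40)
            if best is None or r.cost<best[0]: best=(r.cost,r.x,s)
            if best[0]<2e-5:return best
    return best
if __name__=='__main__':
    c,x,s=fit(); print(c,x.round(3).tolist(),s)
    for j,q,r in zip(J,P,RT):
        y,R=fk(j,x,s); print((y-q).round(1),(R.inv()*r).magnitude().round(4))
    np.save('x.npy',np.r_[x,s])
E
timeout 300 python3 kin.py
```

```text
0.05917956103256645 [-0.207, 3.119, -1.64, 4.527, 364.999, 7.269, -9.17, -401.309, 842.897, 97.259, -113.987, -278.222, 851.838] (-1, 1, -1, -1)Traceback (most recent call last):
  File "kin.py", line 36, in <module>
    y,R=fk(j,x,s); print((y-q).round(1),(R.inv()*r).magnitude().round(4))
                                        ^^^^^^^^^^^^^^^^^^^^^^^^^^^^^
AttributeError: 'float' object has no attribute 'round'
```

```bash
cat > kin2.py <<'E'
from kin import *
rng=np.random.default_rng(0)
def rr(p,ax,sg):
    o=[]
    for j,r in zip(J,RT):
        R=E_('z',j[0]+p[0])
        for k in range(1,6): R=R*E_(ax[k],sg[k]*j[k]+p[k])
        o.append((R.inv()*r).as_rotvec())
    return np.concatenate(o)
out=[]
for ax in ('zyyxyx','zyyyxy'):
  for sg in itertools.product((1,),(1,),(-1,1),(-1,1),(-1,1),(-1,1)):
    b=min((least_squares(rr,np.r_[rng.uniform(-.3,.3),rng.uniform(-3,3,5)],args=(ax,sg),max_nfev=40) for _ in range(12)),key=lambda r:r.cost)
    out.append((b.cost,ax,sg,b.x.round(2)))
out.sort(key=lambda r:r[0])
for o in out[:6]: print(o)
E
timeout 400 python3 kin2.py
```

```text
(np.float64(0.1384083354510773), 'zyyyxy', (1, 1, -1, -1, -1, 1), array([  -0.65, -358.9 ,  267.48,   92.68,   -3.47,    1.81]))
(np.float64(0.138408335451081), 'zyyyxy', (1, 1, -1, -1, 1, 1), array([  -0.65, -115.43,  321.15, -201.32,    3.47,   -1.33]))
(np.float64(0.15638956287138361), 'zyyxyx', (1, 1, -1, -1, -1, 1), array([  -0.97,  309.71, -308.6 ,    0.78,    3.28,    3.13]))
(np.float64(0.15638956287138445), 'zyyxyx', (1, 1, -1, -1, 1, 1), array([ 5.310e+00,  7.328e+01, -7.217e+01,  3.920e+00,  3.000e+00,
       -2.000e-02]))
(np.float64(0.15638956287138447), 'zyyxyx', (1, 1, -1, 1, 1, 1), array([-9.700e-01, -6.957e+01,  7.383e+01,  2.370e+00, -1.400e-01,
       -2.000e-02]))
(np.float64(0.15638956287138675), 'zyyxyx', (1, 1, -1, 1, -1, 1), array([ -0.97,  26.03, -28.05,  -0.78,   0.14,   3.13]))
```

```bash
cat >> h.py <<'E'
def need(pos,ydir,n=10):
    s,R=st(); y=np.array([*ydir,0.]);y/=np.linalg.norm(y)
    if y@R[:,1]<0:y=-y
    z=np.array([0,0,-1.]); T=np.c_[np.cross(y,z),y,z]
    print('dp',(np.array(pos)-s['position']).round(1),'rot units',(Ro.from_matrix(T@R.T).as_rotvec(degrees=True)/6).round(2))
E
python3 -c "
from h import *
need([466,-9,160],[.238,.971])"
```

```text
t 4.93 p [503.2  83.5 234.2] z [ 0.306 -0.139 -0.942] y [-0.275 -0.96   0.053] j [ 0.615  0.095 -0.646  0.463 -0.707  0.35 ] F [ 1.6  0.5 -0.5] w 0.4 g 0.0
dp [-37.2 -92.5 -74.2] rot units [1.31 3.   0.28]
```

Request:
play_rows(
  series=[
    [-4.7, -11.6, 0, 0.16, 0.375, 0.035],
    [-4.7, -11.6, 0, 0.16, 0.375, 0.035],
    [-4.7, -11.6, 0, 0.16, 0.375, 0.035],
    [-4.7, -11.6, 0, 0.16, 0.375, 0.035],
    [-4.7, -11.6, 0, 0.16, 0.375, 0.035],
    [-4.7, -11.6, 0, 0.16, 0.375, 0.035],
    [-4.7, -11.6, 0, 0.16, 0.375, 0.035],
    [-4.7, -11.6, 0, 0.16, 0.375, 0.035],
    [0, 0, -10, 0, 0, 0],
    [0, 0, -15, 0, 0, 0],
    [0, 0, -15, 0, 0, 0],
    [0, 0, -15, 0, 0, 0],
    [0, 0, -10, 0, 0, 0],
    [0, 0, -5, 0, 0, 0],
    [0, 0, 0, 0, 0, 0],
    [0, 0, 0, 0, 0, 0],
  ],
  gripper=1,
)

```text
clock: 6.27
position: [462.9, -11.6, 162.7]
ee_rot: [0.993, -0.119, -0.001, 0.004]
contact_force: [0.1, 0.8, 0.2]
gripper_width: 85.1
grasp_force: 0.0
```

```bash
python3 -c "
from h import *
need([466,-9,98],[.238,.971])"
```

```text
t 6.27 p [462.9 -11.6 162.7] z [-0.003 -0.007 -1.   ] y [-0.236 -0.972  0.008] j [ 0.331  0.21  -0.511  0.007 -0.855  0.997] F [0.1 0.8 0.2] w 85.1 g 0.0
dp [  3.1   2.6 -64.7] rot units [ 0.07 -0.03 -0.02]
```

Request:
play_rows(
  series=[
    [0.5, 0.4, -10, 0.07, -0.03, 0],
    [0.5, 0.4, -10, 0, 0, 0],
    [0.5, 0.4, -10, 0, 0, 0],
    [0.5, 0.4, -10, 0, 0, 0],
    [0.5, 0.5, -10, 0, 0, 0],
    [0.6, 0.5, -10, 0, 0, 0],
    [0, 0, -8, 0, 0, 0],
    [0, 0, 0, 0, 0, 0],
    [0, 0, 0, 0, 0, 0],
  ],
)

```text
clock: 7.02
position: [466.3, -8.0, 94.9]
ee_rot: [0.993, -0.118, -0.0, -0.001]
contact_force: [-0.8, 0.1, 0.2]
gripper_width: 85.4
grasp_force: 0.0
```

Request:
play_rows(
  series=[
    [0, 0, 0, 0, 0, 0],
    [0, 0, 0, 0, 0, 0],
    [0, 0, 0, 0, 0, 0],
    [0, 0, 0, 0, 0, 0],
    [0, 0, 0, 0, 0, 0],
    [0, 0, 0, 0, 0, 0],
    [0, 0, 0, 0, 0, 0],
    [0, 0, 0, 0, 0, 0],
    [0, 0, 0, 0, 0, 0],
    [0, 0, 0, 0, 0, 0],
  ],
  gripper=0,
)

```text
clock: 7.85
position: [466.2, -8.2, 95.5]
ee_rot: [0.993, -0.118, -0.0, -0.001]
contact_force: [-0.6, -4.1, 5.7]
gripper_width: 48.6
grasp_force: 60.7
```

Run:
```python
from h import *
st()
# arc of grip in box frame: x_along, z
g=np.array([466,-9.]);ex=np.array([.971,-.238])
p0=np.array([-113-85,12.])
piv=np.array([-135,12.])
rel=p0-piv
def rot(v,a): return np.array([v[0]*np.cos(a)+v[1]*np.sin(a),-v[0]*np.sin(a)+v[1]*np.cos(a)])
for ph,th in [(.3,0),(.6,0)]+[(.6,t) for t in np.arange(.15,1.81,.15)]:
    q=rot(piv+rot(rel,ph),th)-p0
    print(ph,round(th,2),'dx',(ex*q[0]).round(1),'dz',q[1].round(1))
```

```text
t 7.85 p [466.2  -8.2  95.5] z [ 0.     0.003 -1.   ] y [-0.235 -0.972 -0.003] j [ 0.331  0.315 -0.581 -0.004 -0.674  1.006] F [-0.6 -4.1  5.7] w 48.6 g 60.7
0.3 0 dx [ 2.7 -0.7] dz 18.6
0.6 0 dx [10.7 -2.6] dz 35.6
0.6 0.15 dx [19.6 -4.8] dz 63.0
0.6 0.3 dx [32.4 -8. ] dz 88.7
0.6 0.45 dx [ 48.9 -12. ] dz 112.2
0.6 0.6 dx [ 68.5 -16.8] dz 132.8
0.6 0.75 dx [ 90.9 -22.3] dz 150.3
0.6 0.9 dx [115.6 -28.3] dz 164.1
0.6 1.05 dx [142.  -34.8] dz 173.9
0.6 1.2 dx [169.5 -41.6] dz 179.5
0.6 1.35 dx [197.6 -48.4] dz 180.9
0.6 1.5 dx [225.5 -55.3] dz 177.9
0.6 1.65 dx [252.7 -61.9] dz 170.6
0.6 1.8 dx [278.5 -68.3] dz 159.3
```

Request:
play_rows(
  series=[
    [0.3, -0.1, 6, 0, 0, 0],
    [1, -0.2, 6, 0, 0, 0],
    [1.4, -0.4, 6.6, 0, 0, 0],
    [2.5, -0.6, 5.6, 0, 0, 0],
    [2.5, -0.6, 5.6, 0, 0, 0],
    [3, -0.7, 5.8, 0, 0, 0],
    [3, -0.7, 9, 0, 0, 0],
    [3, -0.7, 9.2, 0, 0, 0],
    [3, -0.8, 9.2, 0, 0, 0],
    [0, 0, 0, 0, 0, 0],
  ],
)

```text
clock: 8.68
position: [479.8, -12.5, 158.2]
ee_rot: [0.993, -0.12, -0.007, -0.001]
contact_force: [-16.6, 8.4, 1.1]
gripper_width: 48.4
grasp_force: 65.9
```

Run:
```python
from h import *
st(); d=save('scene','s1')
cv2.imwrite('pics/s1b.png',cv2.resize(d['image'][100:260,160:340],(720,600))[:,:,::-1])
```

```text
t 8.68 p [479.8 -12.5 158.2] z [-0.014  0.004 -1.   ] y [-0.239 -0.971 -0.   ] j [ 0.309  0.249 -0.465 -0.01  -0.87   1.028] F [-16.6   8.4   1.1] w 48.4 g 65.9
```

View pics/s1b.png

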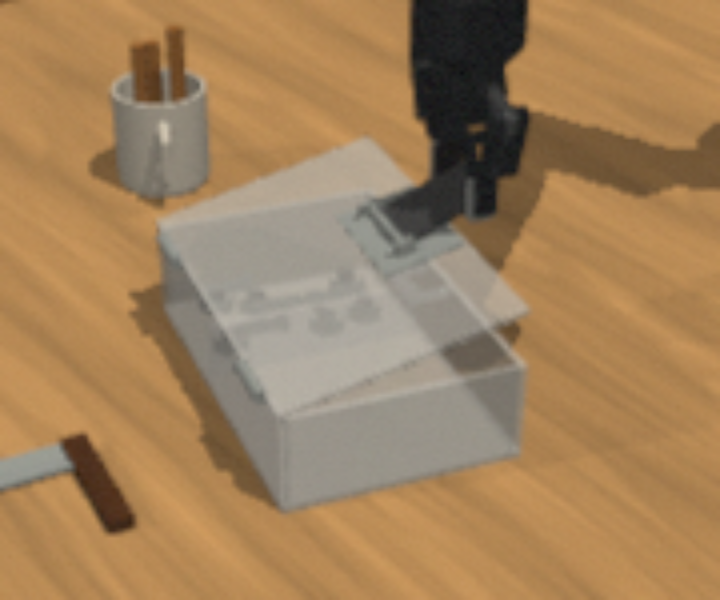

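The view shows the lid raised about 0.15 rad, with the paddle at its stop and held between the fingers at about (480,160). I'll continue along the arc.

Request:
play_rows(
  series=[
    [4.2, -1, 8.6, 0, 0, 0],
    [4.2, -1, 8.6, 0, 0, 0],
    [4.3, -1.1, 8.5, 0, 0, 0],
    [5.5, -1.3, 7.8, 0, 0, 0],
    [5.5, -1.3, 7.8, 0, 0, 0],
    [5.5, -1.4, 7.9, 0, 0, 0],
    [6.5, -1.6, 6.9, 0, 0, 0],
    [6.5, -1.6, 6.9, 0, 0, 0],
    [6.6, -1.6, 6.8, 0, 0, 0],
    [7.5, -1.8, 5.8, 0, 0, 0],
    [7.5, -1.8, 5.8, 0, 0, 0],
    [7.4, -1.9, 5.9, 0, 0, 0],
    [0, 0, 0, 0, 0, 0],
  ],
)

```text
clock: 9.82
position: [555.6, -31.5, 247.0]
ee_rot: [0.993, -0.119, -0.002, 0.0]
contact_force: [-4.5, -2.3, 2.8]
gripper_width: 47.8
grasp_force: 63.3
```

Run:
```python
from h import *
st()
```

```text
t 9.82 p [555.6 -31.5 247. ] z [-0.005  0.    -1.   ] y [-0.236 -0.972  0.001] j [ 0.234  0.278 -0.173 -0.002 -1.124  1.1  ] F [-4.5 -2.3  2.8] w 47.8 g 63.3
```

Request:
play_rows(
  series=[
    [8.2, -2, 4.6, 0, 0, 0],
    [8.2, -2, 4.6, 0, 0, 0],
    [8.3, -2, 4.6, 0, 0, 0],
    [8.8, -2.1, 3.3, 0, 0, 0],
    [8.8, -2.2, 3.3, 0, 0, 0],
    [8.8, -2.2, 3.2, 0, 0, 0],
    [9.2, -2.2, 1.9, 0, 0, 0],
    [9.2, -2.3, 1.9, 0, 0, 0],
    [9.1, -2.3, 1.8, 0, 0, 0],
    [9.4, -2.3, 0.5, 0, 0, 0],
    [9.4, -2.3, 0.5, 0, 0, 0],
    [9.3, -2.2, 0.4, 0, 0, 0],
    [0, 0, 0, 0, 0, 0],
  ],
)

```text
clock: 10.9
position: [664.1, -59.0, 279.2]
ee_rot: [0.993, -0.119, 0.0, 0.001]
contact_force: [-2.8, -5.1, 2.1]
gripper_width: 45.6
grasp_force: 61.2
```

Request:
play_rows(
  series=[
    [9.3, -2.3, -1, 0, 0, 0],
    [9.3, -2.3, -1, 0, 0, 0],
    [9.3, -2.3, -1, 0, 0, 0],
    [9.1, -2.2, -2.4, 0, 0, 0],
    [9.1, -2.2, -2.4, 0, 0, 0],
    [9, -2.2, -2.5, 0, 0, 0],
    [6, -1.5, -2.4, 0, 0, 0],
    [6, -1.5, -2.4, 0, 0, 0],
    [5, -1.3, -2.4, 0, 0, 0],
    [0, 0, 0, 0, 0, 0],
    [0, 0, 0, 0, 0, 0],
  ],
)

```text
clock: 11.82
position: [735.8, -73.9, 257.4]
ee_rot: [0.993, -0.119, -0.001, -0.002]
contact_force: [-0.4, 0.1, 0.2]
gripper_width: 0.0
grasp_force: 0.0
```

Run:
```python
from h import *
st(); d=save('scene','s2')
cv2.imwrite('pics/s2b.png',cv2.resize(d['image'][40:260,120:360],(720,600))[:,:,::-1])
```

```text
t 11.82 p [735.8 -73.9 257.4] z [-0.001  0.003 -1.   ] y [-0.235 -0.972 -0.003] j [ 0.116  0.587  0.347 -0.003 -1.332  1.218] F [-0.4  0.1  0.2] w 0.0 g 0.0
```

View pics/s2b.png

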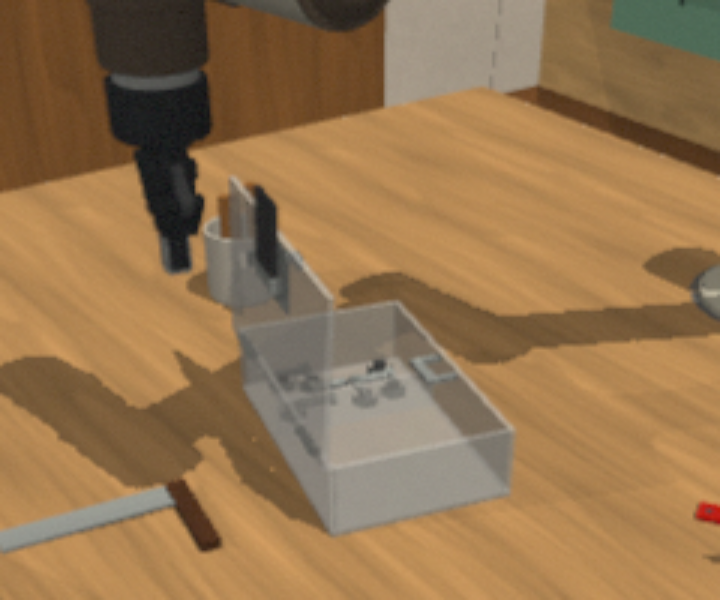

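The fingers slipped off the paddle, and the lid now stands nearly upright, with the tool behind it at about (175,260). I'll go over the top and push the lid the rest of the way from its inner face.

Request:
play_rows(
  series=[
    [3, -1, 15, 0, 0, 0],
    [0, 0, 25, 0, 0, 0],
    [0, 0, 25, 0, 0, 0],
    [0, 0, 25, 0, 0, 0],
    [0, 0, 5, 0, 0, 0],
    [-20.7, 19.6, 0, 0, 0, 0],
    [-20.7, 19.6, 0, 0, 0, 0],
    [-20.7, 19.6, 0, 0, 0, 0],
    [-20.6, 19.6, 0, 0, 0, 0],
    [-20.6, 19.6, 0, 0, 0, 0],
    [-20.6, 19.6, 0, 0, 0, 0],
    [0, 0, 0, 0, 0, 0],
  ],
)

```text
clock: 12.87
position: [611.6, 45.2, 354.5]
ee_rot: [0.993, -0.117, -0.0, -0.002]
contact_force: [-0.4, -0.2, 0.5]
gripper_width: -0.2
grasp_force: 0.0
```

Request:
play_rows(
  series=[
    [0, 0, -20, 0, 0, 0],
    [0, 0, -25, 0, 0, 0],
    [0, 0, -25, 0, 0, 0],
    [0, 0, -25, 0, 0, 0],
    [0, 0, -20, 0, 0, 0],
    [0, 0, -10, 0, 0, 0],
    [0, 0, 0, 0, 0, 0],
  ],
)

```text
clock: 13.45
position: [613.6, 42.3, 225.3]
ee_rot: [0.993, -0.119, -0.003, -0.001]
contact_force: [-1.1, 0.1, -0.1]
gripper_width: 0.0
grasp_force: 0.0
```

Request:
play_rows(
  series=[
    [6, -1.5, 0, 0, 0, 0],
    [6, -1.5, 0, 0, 0, 0],
    [6, -1.5, 0, 0, 0, 0],
    [6, -1.5, 0, 0, 0, 0],
    [6, -1.5, 0, 0, 0, 0],
    [6, -1.5, 0, 0, 0, 0],
    [6, -1.5, 0, 0, 0, 0],
    [6, -1.5, 0, 0, 0, 0],
    [6, -1.5, 0, 0, 0, 0],
    [6, -1.5, 0, 0, 0, 0],
    [3, -0.7, 0, 0, 0, 0],
    [3, -0.7, 0, 0, 0, 0],
    [3, -0.7, 0, 0, 0, 0],
    [0, 0, 0, 0, 0, 0],
  ],
)

```text
clock: 14.62
position: [683.7, 25.3, 227.1]
ee_rot: [0.993, -0.119, -0.001, -0.001]
contact_force: [-2.8, -0.1, -0.8]
gripper_width: 0.4
grasp_force: 1.3
```

Run:
```python
from h import *
st()
d=save('scene','s3')
cv2.imwrite('pics/s3b.png',cv2.resize(d['image'][40:260,120:360],(720,600))[:,:,::-1])
```

```text
t 14.62 p [683.7  25.3 227.1] z [-0.002  0.003 -1.   ] y [-0.236 -0.972 -0.002] j [ 0.271  0.506  0.131 -0.004 -1.197  1.063] F [-2.8 -0.1 -0.8] w 0.4 g 1.3
```

View pics/s3b.png

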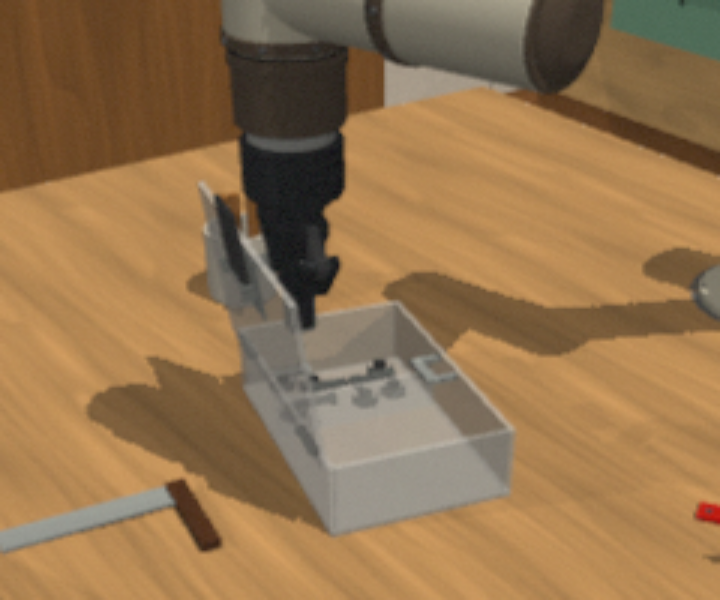

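The lid is past vertical, with its edge between (203,185) and (293,320), and the fingers are against its inner face. I'll push it on to the stop.

Request:
play_rows(
  series=[
    [2, -0.5, 0, 0, 0, 0],
    [2, -0.5, 0, 0, 0, 0],
    [2, -0.5, 0, 0, 0, 0],
    [0, 0, 0, 0, 0, 0],
    [0, 0, 0, 0, 0, 0],
  ],
)

```text
clock: 15.08
position: [690.2, 24.4, 228.1]
ee_rot: [0.993, -0.118, 0.0, -0.002]
contact_force: [-2.8, 0.2, -1.6]
gripper_width: 0.2
grasp_force: 1.4
```

Request:
play_rows(
  series=[
    [2, -0.5, 0, 0, 0, 0],
    [2, -0.5, 0, 0, 0, 0],
    [2, -0.5, 0, 0, 0, 0],
    [0, 0, 0, 0, 0, 0],
    [0, 0, 0, 0, 0, 0],
  ],
)

```text
clock: 15.5
position: [691.9, 23.9, 228.1]
ee_rot: [0.993, -0.118, -0.005, -0.002]
contact_force: [-15.1, 6.2, 3.8]
gripper_width: 0.4
grasp_force: 8.1
```

The lid is at its stop: force rose and motion ceased. Now back off and go to the bracket.

Request:
play_rows(
  series=[
    [-8, 2, 0, 0, 0, 0],
    [-20, 5, 0, 0, 0, 0],
    [-32, 8, 0, 0, 0, 0],
    [-12.9, 18.3, 0, 0, 0, 0.6],
    [-12.9, 18.3, 0, 0, 0, 0.6],
    [-12.9, 18.3, 0, 0, 0, 0.6],
    [-12.9, 18.3, 0, 0, 0, 0.6],
    [-12.9, 18.3, 0, 0, 0, 0.6],
    [-12.9, 18.3, 0, 0, 0, 0.6],
    [-12.9, 18.3, 0, 0, 0, 0.6],
    [-12.9, 18.3, 0, 0, 0, 0.6],
    [-12.9, 18.3, 0, 0, 0, 0.6],
    [-12.9, 18.3, 0, 0, 0, 0.6],
    [-12.9, 18.3, 0, 0, 0, 0.6],
    [-12.9, 18.3, 0, 0, 0, 0.6],
    [-12.9, 18.3, 0, 0, 0, 0.6],
    [-12.9, 18.3, 0, 0, 0, 0.6],
    [-12.9, 18.3, 0, 0, 0, 0.6],
    [0, 0, 0, 0, 0, 0],
  ],
  gripper=0,
)

```text
clock: 17.08
position: [442.8, 316.0, 230.0]
ee_rot: [0.937, 0.348, 0.003, -0.003]
contact_force: [0.1, -0.3, -0.4]
gripper_width: 0.1
grasp_force: 0.0
```

Request:
play_rows(
  series=[
    [0, 0, -20, 0, 0, 0],
    [0, 0, -20, 0, 0, 0],
    [0, 0, -20, 0, 0, 0],
    [0, 0, -20, 0, 0, 0],
    [0, 0, -10, 0, 0, 0],
    [0, 0, 0, 0, 0, 0],
    [0, 0, 0, 0, 0, 0],
  ],
  gripper=0.65,
)

```text
clock: 17.67
position: [443.5, 312.7, 138.8]
ee_rot: [0.939, 0.345, 0.0, -0.001]
contact_force: [0.0, 0.3, -0.2]
gripper_width: 55.7
grasp_force: 0.0
```

Run:
```python
from h import *
need([441.5,311.8,44],[-.649,.76])
d=save('scene','s4'); im=d['image'][30:280,120:440]
cv2.imwrite('pics/s4b.png',cv2.resize(im,(768,600))[:,:,::-1])
```

```text
t 17.67 p [443.5 312.7 138.8] z [-0.001  0.003 -1.   ] y [ 0.648 -0.762 -0.003] j [ 0.912  0.363 -0.353 -0.003 -0.853  1.366] F [ 0.   0.3 -0.2] w 55.7 g 0.0
dp [ -2.   -0.9 -94.8] rot units [-0.03 -0.01  0.02]
```

View pics/s4b.png

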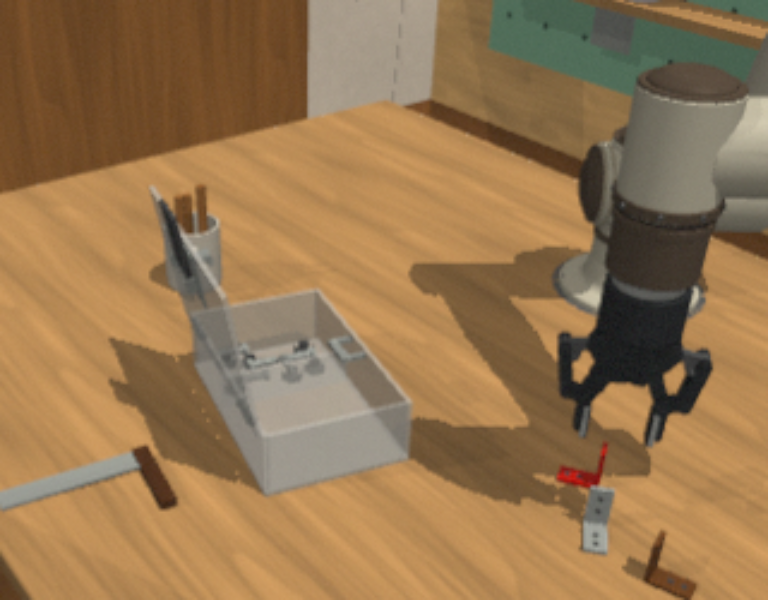

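The lid stays open. The open gripper is above the zinc bracket, which is at (597,520). Next I descend and grip.

Request:
play_rows(
  series=[
    [-0.7, -0.3, -15, 0, 0, 0],
    [-0.7, -0.3, -15, 0, 0, 0],
    [-0.6, -0.3, -15, 0, 0, 0],
    [0, 0, -12, 0, 0, 0],
    [0, 0, -10, 0, 0, 0],
    [0, 0, -10, 0, 0, 0],
    [0, 0, -9, 0, 0, 0],
    [0, 0, -9, 0, 0, 0],
    [0, 0, 0, 0, 0, 0],
    [0, 0, 0, 0, 0, 0],
  ],
)

```text
clock: 18.55
position: [440.4, 311.2, 42.7]
ee_rot: [0.939, 0.345, -0.001, -0.001]
contact_force: [-0.5, 0.1, 0.1]
gripper_width: 55.4
grasp_force: 0.0
```

Request:
play_rows(
  series=[
    [0, 0, 0, 0, 0, 0],
    [0, 0, 0, 0, 0, 0],
    [0, 0, 0, 0, 0, 0],
    [0, 0, 0, 0, 0, 0],
    [0, 0, 0, 0, 0, 0],
    [0, 0, 0, 0, 0, 0],
    [0, 0, 0, 0, 0, 0],
    [0, 0, 0, 0, 0, 0],
  ],
  gripper=0,
)

```text
clock: 19.22
position: [440.7, 311.6, 43.8]
ee_rot: [0.938, 0.345, -0.0, -0.002]
contact_force: [-0.9, -0.7, 4.5]
gripper_width: 22.5
grasp_force: 59.0
```

Request:
play_rows(
  series=[
    [0, 0, 5, 0, 0, 0],
    [0, 0, 10, 0, 0, 0],
    [0, 0, 15, 0, 0, 0],
    [0, 0, 20, 0, 0, 0],
    [0, 0, 20, 0, 0, 0],
    [0, 0, 20, 0, 0, 0],
    [0, 0, 20, 0, 0, 0],
    [0, 0, 0, 0, 0, 0],
  ],
)

```text
clock: 19.88
position: [442.1, 312.9, 157.9]
ee_rot: [0.938, 0.346, 0.003, -0.003]
contact_force: [-0.2, 0.0, 0.3]
gripper_width: 22.5
grasp_force: 58.7
```

Run:
```python
from h import *
st()
d=save('scene','s5'); im=d['image'][130:290,300:460]
cv2.imwrite('pics/s5b.png',cv2.resize(im,(600,600))[:,:,::-1])
```

```text
t 19.88 p [442.1 312.9 157.9] z [ 0.003  0.008 -1.   ] y [ 0.649 -0.761 -0.004] j [ 0.914  0.336 -0.338 -0.003 -0.889  1.364] F [-0.2  0.   0.3] w 22.5 g 58.7
```

View pics/s5b.png

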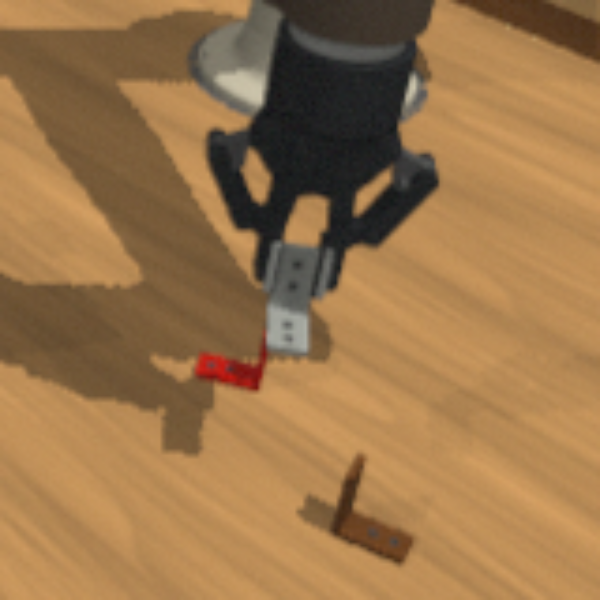

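The bracket is held by its upright at about (297,265) in the crop. Next I carry it over the bay.

Request:
play_rows(
  series=[
    [0, 0, 8, 0, 0, 0],
    [4, -10, 8, 0, 0, 0],
    [9.4, -21.6, 0, 0, 0, 0],
    [9.4, -21.6, 0, 0, 0, 0],
    [9.4, -21.6, 0, 0, 0, 0],
    [9.4, -21.6, 0, 0, 0, 0],
    [9.4, -21.6, 0, 0, 0, 0],
    [9.4, -21.6, 0, 0, 0, 0],
    [9.4, -21.6, 0, 0, 0, 0],
    [9.4, -21.6, 0, 0, 0, 0],
    [9.4, -21.6, 0, 0, 0, 0],
    [9.4, -21.6, 0, 0, 0, 0],
    [9.4, -21.6, 0, 0, 0, 0],
    [9.4, -21.6, 0, 0, 0, 0],
    [9.4, -21.6, 0, 0, 0, 0],
    [6, -11, 0, 0, 0, 0],
    [0, 0, 0, 0, 0, 0],
    [0, 0, 0, 0, 0, 0],
  ],
)

```text
clock: 21.43
position: [572.3, 8.7, 168.6]
ee_rot: [0.939, 0.344, -0.002, -0.001]
contact_force: [-0.3, -0.3, -0.7]
gripper_width: 22.8
grasp_force: 58.8
```

Request:
play_rows(
  series=[
    [0, 0, -12, 0, 0, 0],
    [0, 0, -15, 0, 0, 0],
    [0, 0, -15, 0, 0, 0],
    [0, 0, -15, 0, 0, 0],
    [0, 0, -15, 0, 0, 0],
    [0, 0, -12, 0, 0, 0],
    [0, 0, -10, 0, 0, 0],
    [0, 0, -8, 0, 0, 0],
    [0, 0, 0, 0, 0, 0],
    [0, 0, 0, 0, 0, 0],
  ],
)

```text
clock: 22.27
position: [572.6, 9.8, 67.0]
ee_rot: [0.938, 0.346, -0.001, -0.001]
contact_force: [0.4, 0.4, 0.2]
gripper_width: 22.4
grasp_force: 58.8
```

Bracket bottom is about 18 mm above the bay floor; lower it gently.

Request:
play_rows(
  series=[
    [0, 0, -5, 0, 0, 0],
    [0, 0, -4, 0, 0, 0],
    [0, 0, -3, 0, 0, 0],
    [0, 0, -2, 0, 0, 0],
    [0, 0, -2, 0, 0, 0],
    [0, 0, -1, 0, 0, 0],
    [0, 0, 0, 0, 0, 0],
    [0, 0, 0, 0, 0, 0],
  ],
)

```text
clock: 22.93
position: [572.6, 9.4, 50.1]
ee_rot: [0.939, 0.345, -0.001, -0.001]
contact_force: [0.6, 0.2, -0.6]
gripper_width: 22.6
grasp_force: 58.8
```

Request:
play_rows(
  series=[
    [0, 0, -1, 0, 0, 0],
    [0, 0, -1, 0, 0, 0],
    [0, 0, 0, 0, 0, 0],
    [0, 0, 0, 0, 0, 0],
  ],
)

```text
clock: 23.27
position: [572.8, 9.5, 48.8]
ee_rot: [0.938, 0.345, -0.001, -0.001]
contact_force: [-2.1, 0.9, 4.7]
gripper_width: 22.5
grasp_force: 59.4
```

Request:
play_rows(
  series=[
    [0, 0, 0, 0, 0, 0],
    [0, 0, 0, 0, 0, 0],
    [0, 0, 0, 0, 0, 0],
    [0, 0, 0, 0, 0, 0],
    [0, 0, 0, 0, 0, 0],
    [0, 0, 0, 0, 0, 0],
  ],
  gripper=0.6,
)

```text
clock: 23.77
position: [572.6, 9.4, 47.9]
ee_rot: [0.939, 0.345, -0.001, -0.001]
contact_force: [-0.5, -0.1, -0.7]
gripper_width: 51.2
grasp_force: 0.0
```

Request:
play_rows(
  series=[
    [0, 0, 8, 0, 0, 0],
    [0, 0, 15, 0, 0, 0],
    [0, 0, 20, 0, 0, 0],
    [0, 0, 20, 0, 0, 0],
    [0, 0, 20, 0, 0, 0],
    [0, 0, 20, 0, 0, 0],
    [-10, 0, 20, 0, 0, 0],
    [-30, 0, 10, 0, 0, 0],
    [-30, 0, 0, 0, 0, 0],
    [-30, 0, 0, 0, 0, 0],
    [-30, 0, 0, 0, 0, 0],
    [-30, 0, 0, 0, 0, 0],
    [0, 0, 0, 0, 0, 0],
    [0, 0, 0, 0, 0, 0],
    [0, 0, 0, 0, 0, 0],
  ],
)

```text
clock: 25.02
position: [413.5, 9.8, 182.0]
ee_rot: [0.938, 0.346, 0.0, -0.001]
contact_force: [-0.1, 0.3, -0.2]
gripper_width: 51.1
grasp_force: 0.0
```

Run:
```python
from h import *
st()
d=save('scene','s6'); im=d['image'][90:260,140:340]
cv2.imwrite('pics/s6b.png',cv2.resize(im,(700,595))[:,:,::-1])
```

```text
t 25.02 p [413.5   9.8 182. ] z [-0.     0.002 -1.   ] y [ 0.648 -0.761 -0.002] j [ 0.419  0.099 -0.588 -0.003 -0.883  1.86 ] F [-0.1  0.3 -0.2] w 51.1 g 0.0
```

View pics/s6b.png

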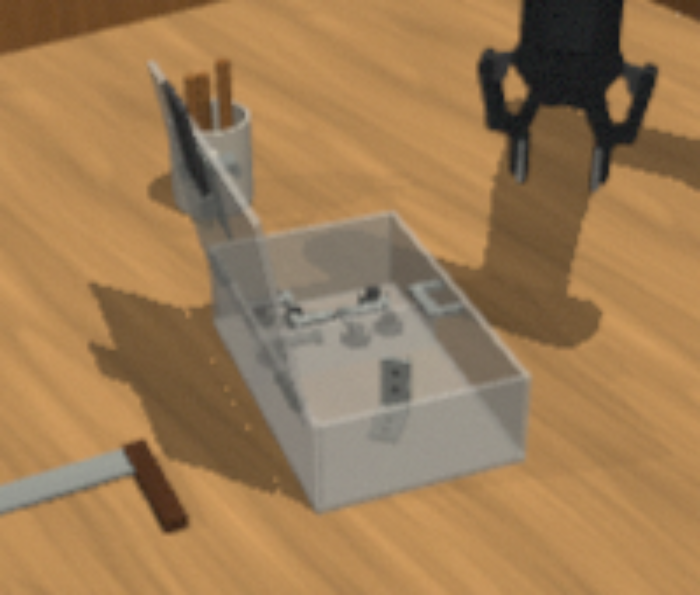

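The bracket stands on the floor of the large bay at about (393,400), the lid is open at its stop, and the gripper is clear.

```bash
python3 -c "
from bench import job_done
print(job_done())"
```

```text
the job is handed in; nothing more can be done
None
```

I opened the lid to its stop, set the zinc bracket down on the floor of the large bay without dropping it, and handed the job in at about 25 s; the interface returned no verdict.

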